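# Dial open the probe lock box

### The arm

A 6-joint arm with a two-finger parallel gripper is mounted at the origin on the work surface. World frame = base frame: x ahead of the robot, y to its left, z up, the work surface at z = 0. Lengths are in m, angles in rad, forces in N, time in s.
With the tool pointing down it reaches from about 0.35 to 0.975 m from the base axis. Payload 7.1 kg.
Tool frame: the origin (TCP) lies at the very end of the fingers, on their centre line; the grasp point (between the pads) lies 19 mm behind it; z points along the fingers, y is the direction in which the jaws open and shut (so a half turn about z gives the same grasp; the last joint's range is limited). The gripper opens to 88 mm and grips with 3 to 60 N. Pads are 20 mm wide; open, the fingers measure 115 mm over their backs; the gripper's body (75 mm by 178 mm) begins 61 mm behind the grasp point.
Start: joints at [1.284, 0.423, 1.63, -0, 1.089, -0.019], TCP at [0.165, 0.603, 0.197] pointing down, gripper open.
Joint ranges: [-3, 3], [-0.9, 2.11], [0.09, 2.58], [-1.31, 4.45], [0.11, 2.69], [-2.54, 2.54]. Speed limits (rad/s): [2.39, 2.39, 3.01, 3.14, 3.14, 3.14].

### API

Orientations are given as a rotation vector (axis times angle).
In Python, from bench import bot gives the robot as it stands.
- The arm moves only by the shell command python3 -m handwheel 'ROWS' [OPENING]. ROWS is JSON, a list of rows, each a list of 4 numbers: the shift along the tool's x, y, z scaled (see below), then the turn about the tool's z scaled (see below). In form: [[x, y, z, roll], ...]. A call has 1 to 12 rows; each row is the pose to reach, as a shift and turn from the pose commanded when the call began, along the tool's axes at that moment; what a row does not reach only later rows make up. The controller multiplies each number of a shift by 0.25 m and each number of a turn by 90 degrees. A row lasts 1/10 s, in which the tool goes at most 50 mm and 8.59 degrees, less where a joint would pass 70% of its speed; a pose out of reach is approached as far as the arm can. A call with a number of a shift or a turn outside -1 to 1 is refused whole. A call with a gripper value outside its range is refused whole. OPENING is the opening, from 0 (shut) to 1 (fully open), set as the call begins (- or left out, the last holds). The fingers move at their own pace and stop on an object; the grip force is fixed at half the most. Time passes only in rows, so rows that repeat a pose let the fingers close. It gives the time, the measured TCP pose, the force and the opening at its end, in the units of the state.
- bot.get_obs(): the state, without advancing time (a new reading comes with each control period).
- bot.snapshot(name): name is "scene" or "top" or "wrist"; returns the picture (420x560x3 uint8, blue, green, red); there is no depth.
- bot.get_calibration(name): a dict with "vfov" (degrees; the focal length in pixels is half the picture's height over the tangent of half this angle, whatever the lens; pixels are square), "cx", "cy" (the principal point, pixels), "position" and "attitude" of the camera in the world; the wrist camera has in their place "mount" (4x4, takes a point from camera to tool coordinates, whose origin is the TCP and whose axes are the flange's). Camera axes: x right, y up, looking along -z (the intrinsics and any distortion apply to the point x, -y, -z); pixel columns grow to the right and rows downward; lengths in m; the calibration is good to about 2 mm. A picture is of the moment at which its call begins: read the wrist's pose just before it. get_calibration takes no time and is no camera call.
- bot.job_done(): hands the job in, once; it reports no verdict.
The state is a dict: "t": time; "joint_pos": joint angles; "dq": joint speeds; "effort": joint torques, N m; "tcp_pos": TCP position; "tcp_rot": TCP orientation; "ft_force": force on the tool from outside, world axes, zero at the start; "wrist_torque": the same for the moment, N m; "width": opening from 0.0 (shut) to 1.0 (fully open).
Only numpy, scipy, OpenCV 4.12 (cv2) and the standard library are available. Lean on these libraries where they do the work, as an engineer would, in place of code of your own. Each camera call takes 0.05 s, during which the arm holds its last target.

### The job

Unlock the grey lock box with its top dial, which has twelve equally spaced marks, the big broad one being zero: turn the dial left (counter-clockwise seen from above) until its pointer stops at the third mark to the left of zero, then turn it right (clockwise), back past zero, and stop at the second mark to the right of zero. Do not run past either of these marks, and only then pull the drawer fully open by its upright post, leaving the dial on that last mark. Leave the spool, the bottle and the screwdriver beside the box where they are.

Things in the scene. Friction and masses are not known exactly. Their poses are not given: they have to be found in the camera images.
- lockbox: Grey steel lock box bolted to the bench, 240 mm long (x), 170 mm wide (y), top at 90 mm (z), with 4 mm high flanges along both long sides out to y = +-97 mm. Origin: centre of its underside, at bench height. The drawer, with a grey front, comes out of its -x end, towards -x. The dial's axis stands 30 mm from the origin towards +x.
- zero_mark (a point): Middle of the big zero mark on the fixed aluminium dial plate (144 mm diameter, face 94 mm above the bench), 58 mm from the dial's axis in the box's +x direction. Twelve black marks, every 30 degrees, lie near the plate's rim: zero is 24 x 9 mm, the others 12 x 3 mm.
- dial_grip (a point): On the dial's axis at grip height, 122 mm above the bench. Dial: 76 mm disc, top at 101 mm, with an upright black bar on it, 16 mm thick, 77 mm long, from 101 to 137 mm high, pinched across its thickness. Its pointed end with a white line, 41 mm from the axis, is the pointer; the blunt end is 36 mm off. Frame turns with the dial: x along the bar to the pointer, z up.
- dial (a joint): Dial angle in rad: 0 with the pointer at the zero mark, growing clockwise seen from above (right). Marks are pi/6 apart: third left -1.571, second right +1.047. End stops at -2.6 and +2.6. Starts between -0.8 and 0.4; light friction (0.05 N m), stays where it is left.
- drawer_grip (a point): On the axis of the upright steel post before the drawer front, at grip height, 70 mm above the bench. Post: 18 mm diameter, from 30 to 90 mm above the bench, its axis 46 mm from the drawer front, on a 24 mm wide bracket whose top is at 40 mm. Axes parallel to the box's: the drawer opens along -x.
- drawer (a joint): How far the drawer is out, in m: 0 shut, 0.12 at its stop, fully open. It slides in the box's -x direction with about 2.5 N of friction and stays where it is left. Treat it as locked until the dial has been dialled.
- spool_mid (a point): Bystander: black spool wound with copper wire, standing on end, 64 mm diameter, 60 mm high; point at its centre, half-way up.
- flask_mid (a point): Bystander: white closed bottle, 52 mm diameter, 110 mm high; point at its centre, half-way up.
- driver_grip (a point): Bystander: black-handled screwdriver 170 mm long lying on the bench; point on its handle, x along it to the tip.

How it is judged:
By the outcome, as a careful person would: the job done as asked, in the order asked, and still so for the second after the job is handed in, with the robot touching nothing.
It also fails if it takes over 69 s, if anything falls off the work surface, if the arm or the gripper's body presses on something with over 40 N, if the wrist force passes 120 N, or if a joint passes its speed limit or range.

## Working session

There is one attempt and no reset: what is moved stays moved. The work goes in short steps, Python scripts to look and compute and a shell command to move; the robot and the scene stay as the last step left them, time stands still between calls to the robot, and variables do not carry over. Pictures are saved under pics/ and viewed, and the job is handed in when it is done.

```bash
ls; mkdir -p pics; python3 - <<'E'
from bench import bot
import cv2,numpy as np
o=bot.get_obs(); print({k:np.round(v,4).tolist() for k,v in o.items()})
for n in("scene","top","wrist"):
    print(n,bot.get_calibration(n)); cv2.imwrite(f"pics/{n}0.png",bot.snapshot(n))
E
```

```text
pics
{'t': 0.0, 'joint_pos': [1.284, 0.4238, 1.6307, -0.0, 1.0886, -0.019], 'dq': [-0.0014, -0.0006, -0.0019, -0.0019, -0.0003, 0.0012], 'effort': [0.0003, -54.4624, -27.3668, 0.0643, 0.0228, -0.0001], 'tcp_pos': [0.1652, 0.6021, 0.1967], 'tcp_rot': [-0.4194, -3.1133, 0.0024], 'ft_force': [0.3645, -0.0707, -0.412], 'wrist_torque': [-0.0109, 0.0236, 0.0257], 'width': 1.0013}
scene {'vfov': 45.16793524349876, 'cx': 276.57634956556757, 'cy': 213.73952887958666, 'position': array([1.1496183 , 0.41079173, 0.75716928]), 'attitude': array([0.46069121, 0.78792531, 1.95056367])}
top {'vfov': 45.86103751136516, 'cx': 279.880097227176, 'cy': 212.95770893316356, 'position': array([0.46428503, 0.09996106, 1.18759144]), 'attitude': array([ 0.1219573 , -0.12059646, -1.57812991])}
wrist {'vfov': 59.816009064395864, 'cx': 280.94568855736, 'cy': 202.8161273254919, 'mount': array([[ 1.40530642e-03,  9.62522703e-01,  2.71197477e-01,
         7.47088271e-02],
       [ 9.99998735e-01, -1.15056605e-03, -1.09830927e-03,
         2.33048736e-04],
       [-7.45116994e-04,  2.71198677e-01, -9.62523102e-01,
        -1.87274975e-01],
       [ 0.00000000e+00,  0.00000000e+00,  0.00000000e+00,
         1.00000000e+00]])}
```

View pics/scene0.png

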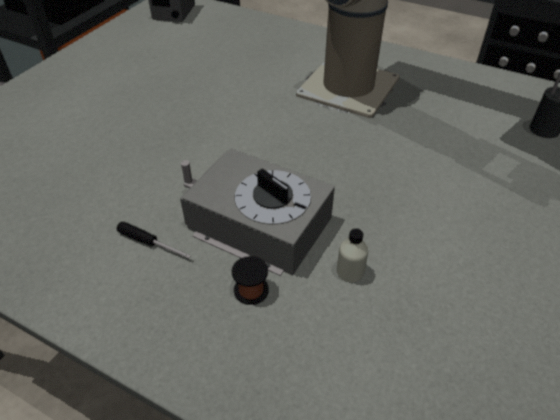

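View pics/top0.png

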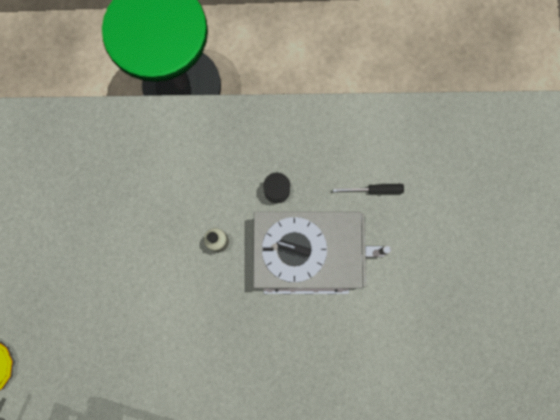

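View pics/wrist0.png

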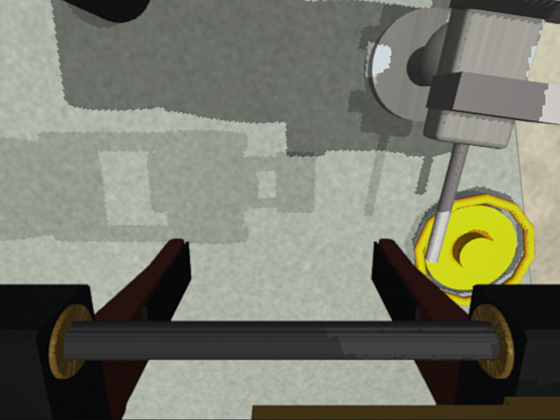

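```bash
cat > h.py <<'E'
import numpy as np,cv2
from scipy.spatial.transform import Rotation as R
from bench import bot
def cam(n,obs=None):
    c=bot.get_calibration(n); f=210/np.tan(np.radians(c['vfov']/2))
    if n=='wrist':
        T=np.eye(4);T[:3,:3]=R.from_rotvec(obs['tcp_rot']).as_matrix();T[:3,3]=obs['tcp_pos'];T=T@c['mount']
        return f,c['cx'],c['cy'],T[:3,3],T[:3,:3]
    return f,c['cx'],c['cy'],np.array(c['position']),R.from_rotvec(c['attitude']).as_matrix()
def ray(C,u,v,z):
    f,cx,cy,p,M=C; d=M@np.array([(u-cx)/f,-(v-cy)/f,-1]); return p+d*(z-p[2])/d[2]
def proj(C,P):
    f,cx,cy,p,M=C; q=M.T@(np.array(P)-p); return np.array([cx+f*q[0]/-q[2],cy-f*q[1]/-q[2]])
def crop(src,dst,x0,y0,x1,y1,s):
    im=cv2.imread(src) if isinstance(src,str) else src
    im=cv2.resize(im[y0:y1,x0:x1],None,fx=s,fy=s,interpolation=cv2.INTER_CUBIC); cv2.imwrite(dst,im)
E
python3 - <<'E'
from h import *
crop('pics/top0.png','pics/top0c.png',235,195,400,305,4.8)
crop('pics/scene0.png','pics/scene0c.png',170,140,345,270,4.5)
E
```

```text
(no output)
```

View pics/top0c.png

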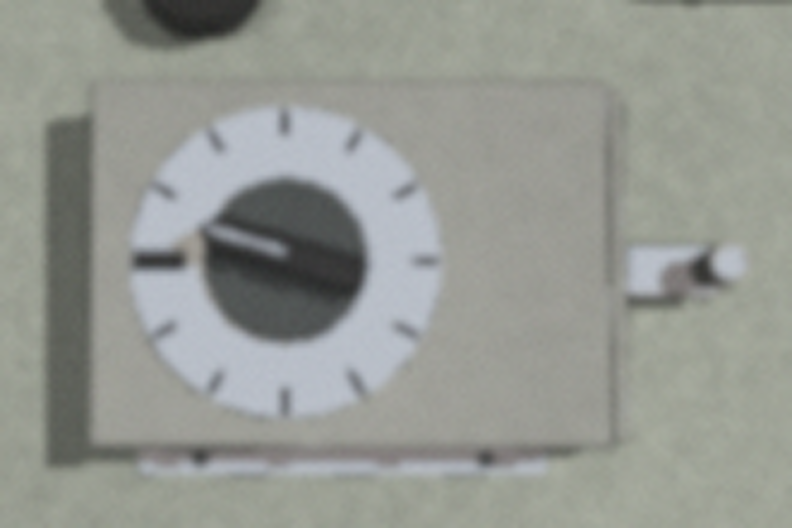

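View pics/scene0c.png

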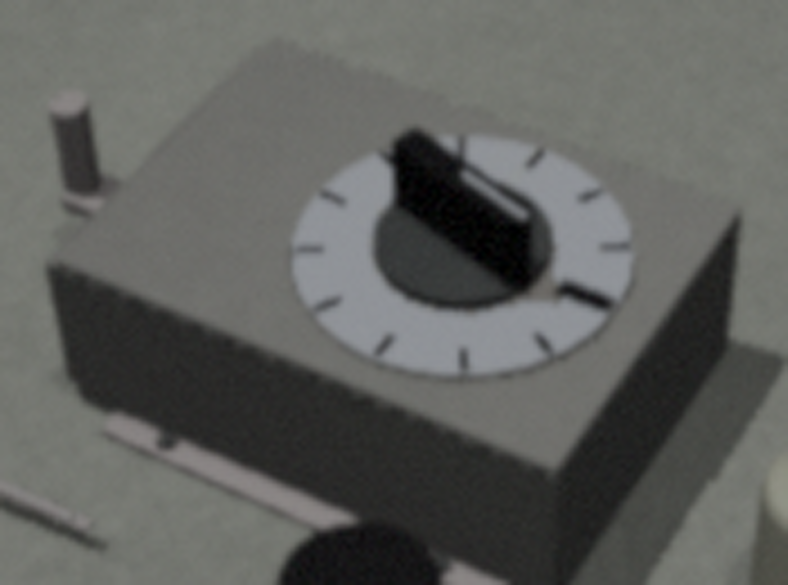

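```bash
cat >> h.py <<'E'
def tp(x,y,z,x0=235,y0=195,s=4.8,n='top'):
    return ray(cam(n),x0+(x+.5)/s-.5,y0+(y+.5)/s-.5,z)
E
python3 - <<'E'
from h import *
L=dict(pl_l=(131,260,.094),pl_r=(441,260,.094),pl_t=(286,106,.094),pl_b=(286,416,.094),zero=(158,260,.094),six=(427,261,.094),m3=(285,123,.094),m9=(286,400,.094),
tip=(207,228,.137),lineend=(285,250,.137),bl1=(362,262,.137),bl2=(350,300,.137),post=(728,265,.09),cTL=(92,80,.09),cTR=(607,86,.09),cBL=(90,443,.09),cBR=(612,443,.09))
P={k:tp(*v) for k,v in L.items()}
for k,v in P.items(): print(k,np.round(v,4))
c=(P['pl_l']+P['pl_r']+P['pl_t']+P['pl_b'])/4; print('c',c)
a=P['zero']-P['six'];print('yaw',np.degrees(np.arctan2(a[1],a[0])))
a=P['m3']-P['m9'];print('yaw',np.degrees(np.arctan2(a[1],a[0])))
t=P['tip']-c;print('ptr',np.degrees(np.arctan2(t[1],t[0])),np.linalg.norm(t[:2]))
C=cam('scene');
def s(x,y,z):return tp(x,y,z,170,140,4.5,'scene')
print('sc tip',s(530,228,.137),'plate L,R',s(291,250,.094),s(634,250,.094),'post',s(70,104,.09),'zero',s(584,296,.094),'six',s(333,198,.094))
for n,u,v,z in(('spool',277,183,.06),('bot',212,238,.11),('drvhandleR',404,188,.012),('tip',333,191,.005)):print(n,ray(cam('top'),u,v,z))
E
```

```text
pl_l [0.5548 0.1405 0.094 ]
pl_r [ 0.5533 -0.0019  0.094 ]
pl_t [0.6255 0.0682 0.094 ]
pl_b [0.4831 0.0704 0.094 ]
zero [0.5547 0.1281 0.094 ]
six [0.5529 0.0046 0.094 ]
m3 [0.6176 0.0688 0.094 ]
m9 [0.4903 0.0703 0.094 ]
tip [0.565  0.1052 0.137 ]
lineend [0.5549 0.0709 0.137 ]
bl1 [0.5493 0.037  0.137 ]
bl2 [0.5326 0.0426 0.137 ]
post [ 0.5499 -0.1344  0.09  ]
cTL [0.6394 0.1584 0.09  ]
cTR [ 0.6339 -0.0816  0.09  ]
cBL [0.4719 0.1598 0.09  ]
cBR [ 0.4694 -0.078   0.09  ]
c [0.55416905 0.0693104  0.094     ]
yaw 89.17009694416666
yaw -0.6538872379244238
ptr 73.14842336740683 0.03753045877987156
sc tip [0.56885778 0.11190623 0.137     ] plate L,R [0.58803209 0.00917117 0.094     ] [0.51973541 0.13578251 0.094     ] post [ 0.55155757 -0.1313096   0.09      ] zero [0.55391823 0.12961456 0.094     ] six [0.55220215 0.00803759 0.094     ]
spool [0.70999466 0.10593746 0.06      ]
bot [0.57815775 0.24857679 0.11      ]
drvhandleR [ 0.70475064 -0.20031555  0.012     ]
tip [ 0.70064951 -0.02949365  0.005     ]
```

```bash
cat >> h.py <<'E'
def plan(p,yang,obs=None):
    """rows needed to get to TCP p with tool y at world angle yang (deg, mod 180), from now"""
    o=obs or bot.get_obs(); M=R.from_rotvec(o['tcp_rot']).as_matrix()
    d=M.T@(np.array(p)-o['tcp_pos'])
    cur=np.degrees(np.arctan2(M[1,1],M[0,1])); roll=-(yang-cur); roll=(roll+90)%180-90
    print('t',round(o['t'],2),'tcp',np.round(o['tcp_pos'],4),'y ang',round(cur,2),'tilt',np.round(M[:2,2],4),'j',np.round(o['joint_pos'],3),'F',np.round(o['ft_force'],1),'w',round(o['width'],3))
    print('shift m',np.round(d,4),'row',np.round(d/.25,4),'roll deg',round(roll,2),'row',round(roll/90,4))
E
python3 -c "
from h import *
plan([.5541,.0693,.25],-18)"
```

```text
t 0.15 tcp [0.1652 0.6023 0.1969] y ang 74.66 tilt [-0.0003 -0.0011] j [ 1.284  0.424  1.631  0.     1.089 -0.019] F [-0.   0.3  0.4] w 0.998
shift m [-0.516  -0.4112 -0.0527] row [-2.0642 -1.6446 -0.2107] roll deg -87.34 row -0.9705
```

```bash
python3 -m handwheel '[[-0.25,-0.2,-0.05,0.1],[-0.5,-0.4,-0.1,0.2],[-0.75,-0.6,-0.15,0.35],[-1,-0.8,-0.2,0.5],[-1,-0.8,-0.2,0.5],[-1,-0.8,-0.2,0.5],[-1,-0.8,-0.2,0.5],[-1,-0.8,-0.2,0.5],[-1,-0.8,-0.2,0.5]]'; python3 -c "
from h import *
plan([.5541,.0693,.25],-18)"
```

```text
t: 1.05
tcp_pos: [0.3535, 0.3437, 0.2474]
tcp_rot: [-1.581, -2.715, -0.0]
ft_force: [1.1, 0.8, -0.3]
width: 1.002
t 1.05 tcp [0.3535 0.3437 0.2474] y ang 29.57 tilt [-0.0002  0.0003] j [0.747 0.166 1.866 0.    1.109 0.231] F [ 1.1  0.8 -0.3] w 1.002
shift m [-0.3376  0.039  -0.0027] row [-1.3505  0.1561 -0.0108] roll deg 47.57 row 0.5286
```

```bash
python3 -m handwheel '[[-0.2,0,0,0.1],[-0.4,0.05,0,0.2],[-0.6,0.1,0,0.3],[-0.8,0.1,0,0.4],[-1,0.15,0,0.5],[-1,0.15,0,0.53],[-1,0.15,0,0.53],[-1,0.15,0,0.53],[-1,0.15,0,0.53]]'; python3 -c "
from h import *
plan([.5541,.0693,.25],-18)"
```

```text
t: 1.95
tcp_pos: [0.5089, 0.1465, 0.2472]
tcp_rot: [-2.538, -1.85, 0.001]
ft_force: [-0.7, 0.9, -0.0]
width: 1.0
t 1.95 tcp [0.5089 0.1465 0.2472] y ang -17.81 tilt [-0.0008  0.    ] j [0.258 0.225 1.792 0.    1.125 0.568] F [-0.7  0.9 -0. ] w 1.0
shift m [-0.0596  0.0666 -0.0029] row [-0.2385  0.2665 -0.0115] roll deg 0.19 row 0.0021
```

```bash
python3 -m handwheel '[[-0.12,0.13,0,0],[-0.24,0.26,0,0],[-0.24,0.26,0,0],[-0.24,0.26,0,0],[-0.24,0.26,0,0]]'; python3 - <<'E'
from h import *
plan([.5541,.0693,.25],-18)
o=bot.get_obs(); im=bot.snapshot('wrist'); cv2.imwrite('pics/w1.png',im)
np.save('w1obs.npy',np.r_[o['tcp_pos'],o['tcp_rot']])
E
```

```text
t: 2.45
tcp_pos: [0.5522, 0.0692, 0.2473]
tcp_rot: [-2.54, -1.848, 0.001]
ft_force: [0.3, 0.3, 0.0]
width: 0.996
t 2.45 tcp [0.5522 0.0692 0.2473] y ang -17.94 tilt [-0.0007  0.0003] j [0.103 0.267 1.736 0.    1.14  0.416] F [0.3 0.3 0. ] w 0.996
shift m [ 0.0007  0.0018 -0.0027] row [ 0.0028  0.0072 -0.0106] roll deg 0.06 row 0.0007
```

View pics/w1.png

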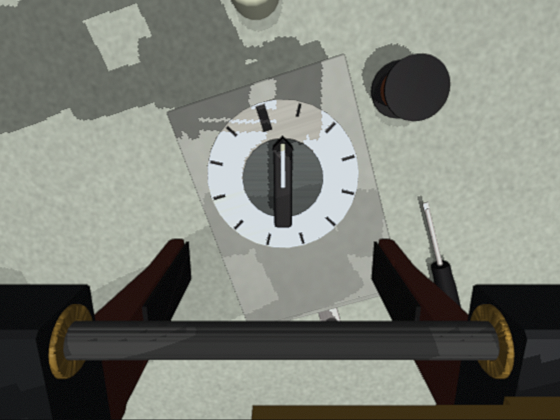

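```bash
python3 - <<'E'
from h import *
crop('pics/w1.png','pics/w1c.png',195,85,375,260,3.4)
E
```

```text
(no output)
```

View pics/w1c.png

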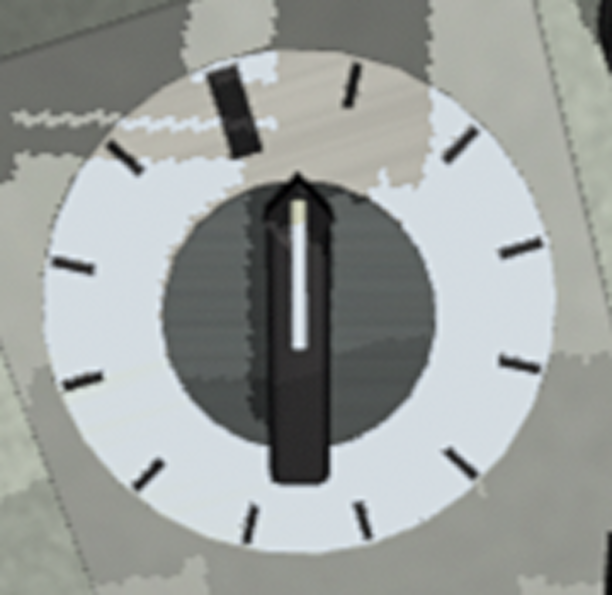

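```bash
python3 - <<'E'
from h import *
v=np.load('w1obs.npy'); C=cam('wrist',dict(tcp_pos=v[:3],tcp_rot=v[3:]))
def q(x,y,z): return ray(C,195+(x+.5)/3.4-.5,85+(y+.5)/3.4-.5,z)
marks=[(235,112),(352,85),(461,144),(521,249),(520,365),(461,464),(364,521),(250,524),(149,475),(82,381),(73,265),(125,157)]
M=np.array([q(*m,.094) for m in marks])
# fit: centre + yaw + scale
ang=-np.arange(12)*np.pi/6
w=M[:,0]+1j*M[:,1]; r=np.where(np.arange(12)==0,58,64.)/1000  # others' radius unknown
A=np.c_[np.ones(12)]; 
from scipy.optimize import least_squares
def res(p):
    rr=np.where(np.arange(12)==0,.058,p[3]); e=p[0]+1j*p[1]+rr*np.exp(1j*(p[2]+ang))-w; return np.r_[e.real,e.imag]
s=least_squares(res,[.554,.069,1.55,.064]); print(s.x[:2],np.degrees(s.x[2]),s.x[3],'res',np.abs(s.fun).max())
t=q(298,176,.137);b1=q(272,481,.137);b2=q(328,481,.137);b=(b1+b2)/2
l0=q(298,201,.137);l1=q(299,349,.137)
print(t,b,'len',np.linalg.norm((t-b)[:2]),'bar w',np.linalg.norm(b1-b2))
for a,c in((t,b),(l0,l1)): d=a-c; print(np.degrees(np.arctan2(d[1],d[0])))
u=(t-b)/np.linalg.norm(t-b); print('axis from bar',b+u*.036)
E
```

```text
[0.55414612 0.07238593] 89.32688712907319 0.06412703823547898 res 0.0002473739964530264
[0.56692797 0.11312709 0.137     ] [0.54403204 0.04015121 0.137     ] len 0.07648334365385065 bar w 0.014208012055556813
72.58093616598481
72.59063957254241
axis from bar [0.55480894 0.07450028 0.137     ]
```

```bash
python3 -c "
from h import *
plan([.5544,.0715,.108],-17.4)"
```

```text
t 2.5 tcp [0.5522 0.0692 0.2474] y ang -17.92 tilt [-0.0005  0.0002] j [0.103 0.267 1.736 0.    1.14  0.416] F [-0.2 -0.2 -0.7] w 0.998
shift m [0.0028 0.0015 0.1394] row [0.0113 0.0059 0.5576] roll deg -0.52 row -0.0058
```

```bash
python3 -m handwheel '[[0.011,0.006,0.1,-0.006],[0.011,0.006,0.25,-0.006],[0.011,0.006,0.4,-0.006],[0.011,0.006,0.5,-0.006],[0.011,0.006,0.555,-0.006],[0.011,0.006,0.555,-0.006],[0.011,0.006,0.555,-0.006]]';  python3 - <<'E'
from h import *
plan([.5544,.0715,.108],-17.4)
cv2.imwrite('pics/w2.png',bot.snapshot('wrist'))
E
```

```text
t: 3.2
tcp_pos: [0.5559, 0.0706, 0.1096]
tcp_rot: [2.532, 1.858, 0.002]
ft_force: [-0.3, 0.7, 0.5]
width: 1.001
t 3.2 tcp [0.5559 0.0706 0.1096] y ang -17.45 tilt [0.0011 0.0001] j [0.105 0.447 1.836 0.    0.857 0.41 ] F [-0.3  0.7  0.5] w 1.001
shift m [ 0.0005 -0.0017  0.0016] row [ 0.0018 -0.0068  0.0065] roll deg -0.05 row -0.0006
```

View pics/w2.png

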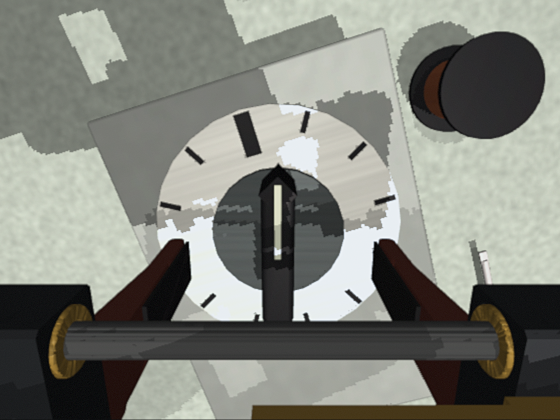

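```bash
python3 -m handwheel '[[0,-0.005,0,0],[0,-0.005,0,0],[0,-0.005,0,0]]'; python3 -m handwheel '[[0,0,0,0],[0,0,0,0],[0,0,0,0],[0,0,0,0],[0,0,0,0],[0,0,0,0],[0,0,0,0],[0,0,0,0]]' 0;  python3 - <<'E'
from h import *
plan([.5544,.0715,.108],-17.4)
print(bot.get_obs()['wrist_torque'])
cv2.imwrite('pics/w3.png',bot.snapshot('wrist'))
E
```

```text
t: 3.55
tcp_pos: [0.5545, 0.0704, 0.1095]
tcp_rot: [2.533, 1.857, 0.002]
ft_force: [0.3, -0.2, -0.0]
width: 1.001
t: 4.35
tcp_pos: [0.5541, 0.0703, 0.1087]
tcp_rot: [-2.534, -1.858, 0.0]
ft_force: [0.0, -1.3, -0.1]
width: 0.313
t 4.35 tcp [0.5541 0.0703 0.1087] y ang -17.5 tilt [-0.0001 -0.    ] j [ 0.105  0.447  1.84  -0.     0.855  0.41 ] F [ 0.  -1.3 -0.1] w 0.313
shift m [ 0.0012 -0.0001  0.0007] row [ 0.0048 -0.0002  0.0028] roll deg -0.1 row -0.0011
[-0.03258997  0.16434108 -0.02991402]
```

View pics/w3.png

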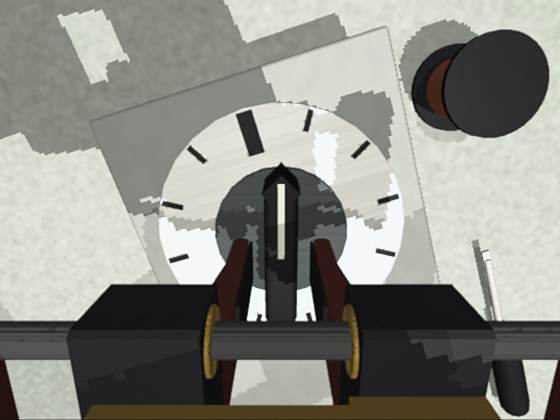

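```bash
python3 -m handwheel '[[0,0,0,0],[0,0,0,0],[0,0,0,0],[0,0,0,0],[0,0,0,0]]';  python3 - <<'E'
from h import *
plan([.5544,.0715,.108],-17.4)
E
```

```text
t: 4.9
tcp_pos: [0.554, 0.0704, 0.1087]
tcp_rot: [-2.533, -1.857, 0.0]
ft_force: [-1.2, 0.8, 0.7]
width: 0.174
t 4.9 tcp [0.554  0.0704 0.1087] y ang -17.51 tilt [-0.0002  0.    ] j [0.105 0.447 1.84  0.    0.855 0.41 ] F [-1.2  0.8  0.7] w 0.174
shift m [0.0012 0.     0.0007] row [0.0049 0.0002 0.0029] roll deg -0.11 row -0.0012
```

```bash
python3 -m handwheel '[[0,0,0,-0.04],[0,0,0,-0.12],[0,0,0,-0.2],[0,0,0,-0.28],[0,0,0,-0.36],[0,0,0,-0.44],[0,0,0,-0.52],[0,0,0,-0.6],[0,0,0,-0.68],[0,0,0,-0.76],[0,0,0,-0.84],[0,0,0,-0.9]]'; python3 -m handwheel '[[0,0,0,0],[0,0,0,0],[0,0,0,0]]';  python3 - <<'E'
from h import *
plan([.5544,.0715,.108],89.25)
cv2.imwrite('pics/w4.png',bot.snapshot('wrist'))
cv2.imwrite('pics/t4.png',bot.snapshot('top'))
E
```

```text
t: 6.1
tcp_pos: [0.5558, 0.0711, 0.1088]
tcp_rot: [0.713, 3.057, 0.003]
ft_force: [4.9, 4.1, -5.9]
width: 0.174
t: 6.4
tcp_pos: [0.5558, 0.0711, 0.1088]
tcp_rot: [0.72, 3.055, 0.003]
ft_force: [4.1, 4.1, -4.8]
width: 0.177
t 6.4 tcp [0.5558 0.0711 0.1088] y ang 63.49 tilt [0.0034 0.0012] j [ 1.060e-01  4.480e-01  1.838e+00  1.000e-03  8.520e-01 -1.003e+00] F [ 4.1  4.1 -4.8] w 0.177
shift m [ 0.0014 -0.0003  0.0008] row [ 0.0056 -0.0012  0.0032] roll deg -25.76 row -0.2862
```

View pics/w4.png

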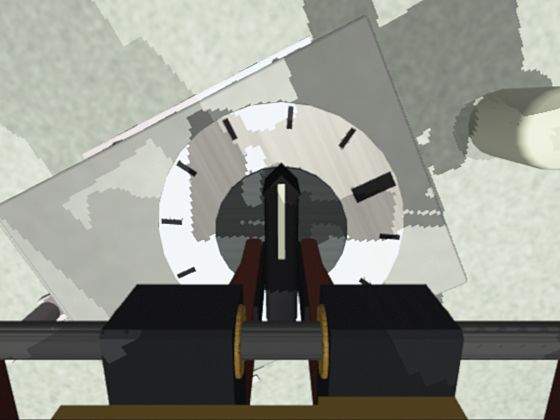

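```bash
python3 -m handwheel '[[0,0,0,-0.05],[0,0,0,-0.1],[0,0,0,-0.15],[0,0,0,-0.2],[0,0,0,-0.24],[0,0,0,-0.26],[0,0,0,-0.27],[0,0,0,-0.27],[0,0,0,-0.27]]';  python3 - <<'E'
from h import *
plan([.5544,.0715,.108],89.25)
o=bot.get_obs();np.save('w5obs.npy',np.r_[o['tcp_pos'],o['tcp_rot']])
im=bot.snapshot('wrist');cv2.imwrite('pics/w5.png',im)
crop(im,'pics/w5c.png',150,90,410,300,3)
E
```

```text
t: 7.4
tcp_pos: [0.5559, 0.0717, 0.1088]
tcp_rot: [0.061, 3.137, 0.003]
ft_force: [5.0, 6.4, -6.1]
width: 0.178
t 7.4 tcp [0.5559 0.0717 0.1088] y ang 87.77 tilt [0.0037 0.0021] j [ 0.106  0.448  1.838  0.002  0.852 -1.427] F [ 5.   6.4 -6.1] w 0.178
shift m [ 0.0015 -0.0002  0.0008] row [ 0.0062 -0.001   0.0032] roll deg -1.48 row -0.0165
```

View pics/w5c.png

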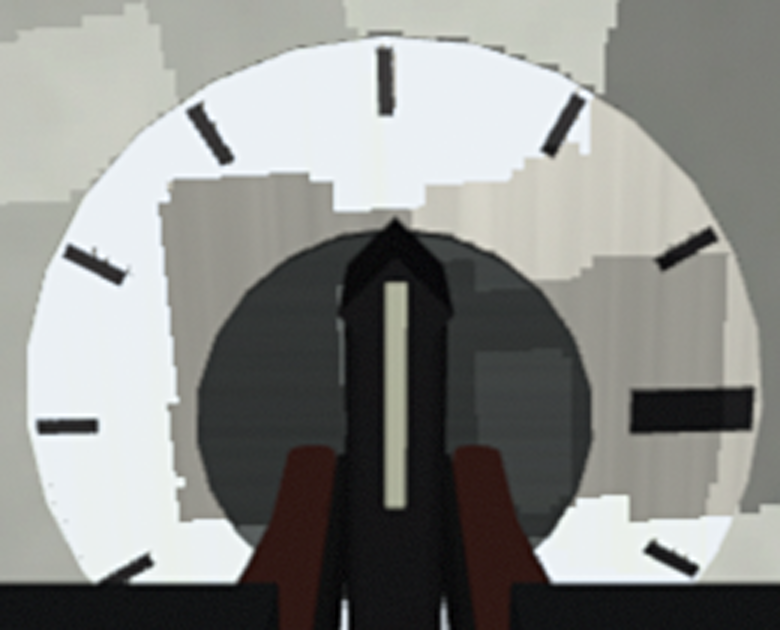

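```bash
cat >> h.py <<'E'
def fitdial(C,marks,line,x0,y0,s,ids):
    from scipy.optimize import least_squares
    q=lambda x,y,z: ray(C,x0+(x+.5)/s-.5,y0+(y+.5)/s-.5,z)
    M=np.array([q(*m,.094) for m in marks]); w=M[:,0]+1j*M[:,1]; ids=np.array(ids); rr=np.where(ids==0,.058,.0641)
    res=lambda p:(lambda e:np.r_[e.real,e.imag])(p[0]+1j*p[1]+rr*np.exp(1j*(p[2]-ids*np.pi/6))-w)
    sl=least_squares(res,[.554,.07,1.557]); 
    a=q(*line[0],.137);b=q(*line[1],.137);d=a-b;ang=np.degrees(np.arctan2(d[1],d[0])); z=np.degrees(sl.x[2])
    print('centre',sl.x[:2],'zero dir',z,'line dir',ang,'dial deg',(z-ang+180)%360-180,'res',np.abs(sl.fun).max(),'line perp off', np.cross((a[:2]-sl.x[:2]),d[:2]/np.linalg.norm(d[:2])))
E
python3 - <<'E'
from h import *
v=np.load('w5obs.npy'); C=cam('wrist',dict(tcp_pos=v[:3],tcp_rot=v[3:]))
fitdial(C,[(692,410),(687,249),(564,125),(386,80),(211,134),(95,264),(68,426),(671,558)],[(396,284),(396,507)],150,90,3,[0,-1,-2,-3,-4,-5,-6,1])
E
```

```text
centre [0.55415299 0.07257537] zero dir 89.3130923577086 line dir 177.8807332921478 dial deg -88.5676409344392 res 0.00016339703357032276 line perp off -2.2328904498019296e-05
```

```bash
python3 -m handwheel '[[0,0,0,-0.005],[0,0,0,-0.01],[0,0,0,-0.013],[0,0,0,-0.015],[0,0,0,-0.015],[0,0,0,-0.015],[0,0,0,-0.015]]';  python3 - <<'E'
from h import *
plan([.5544,.0715,.108],89.31)
o=bot.get_obs();np.save('w6obs.npy',np.r_[o['tcp_pos'],o['tcp_rot']])
im=bot.snapshot('wrist');cv2.imwrite('pics/w6.png',im)
crop(im,'pics/w6c.png',150,90,410,300,3)
E
```

```text
t: 8.15
tcp_pos: [0.5559, 0.0717, 0.1088]
tcp_rot: [0.024, 3.138, 0.003]
ft_force: [4.2, 7.1, -5.8]
width: 0.171
t 8.15 tcp [0.5559 0.0717 0.1088] y ang 89.11 tilt [0.0036 0.0021] j [ 0.106  0.448  1.838  0.002  0.852 -1.451] F [ 4.2  7.1 -5.8] w 0.171
shift m [ 0.0015 -0.0002  0.0008] row [ 0.0061 -0.0009  0.0031] roll deg -0.2 row -0.0022
```

View pics/w6c.png

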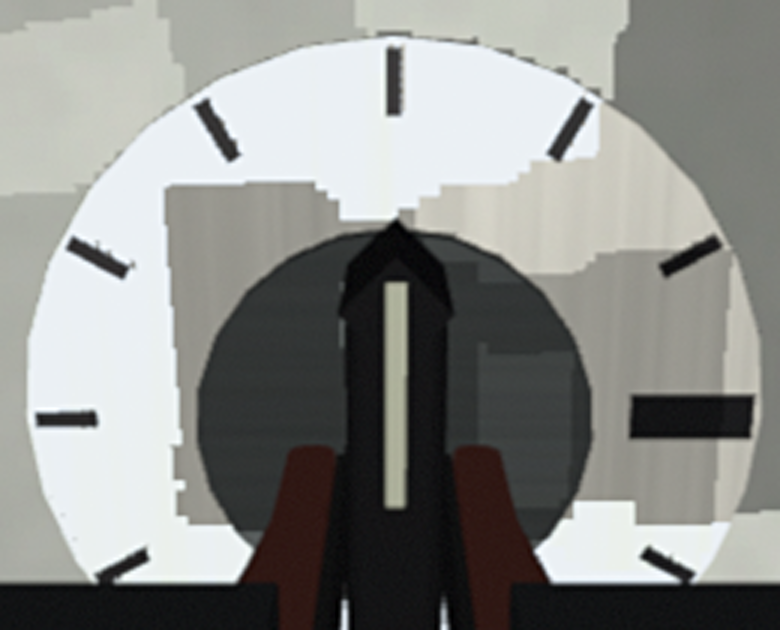

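```bash
python3 -m handwheel '[[0,0,0,0],[0,0,0,0],[0,0,0,0.06],[0,0,0,0.14],[0,0,0,0.22],[0,0,0,0.3],[0,0,0,0.38],[0,0,0,0.46],[0,0,0,0.54],[0,0,0,0.62],[0,0,0,0.7],[0,0,0,0.75]]'; python3 -m handwheel '[[0,0,0,0.04],[0,0,0,0.12],[0,0,0,0.2],[0,0,0,0.28],[0,0,0,0.36],[0,0,0,0.44],[0,0,0,0.52],[0,0,0,0.58],[0,0,0,0.62],[0,0,0,0.62],[0,0,0,0.62]]';  python3 - <<'E'
from h import *
plan([.5544,.0715,.108],-60.7)
E
```

```text
t: 9.4
tcp_pos: [0.555, 0.0704, 0.1087]
tcp_rot: [1.77, 2.594, 0.002]
ft_force: [2.2, 0.2, -1.8]
width: 0.174
t: 10.5
tcp_pos: [0.5537, 0.0705, 0.1087]
tcp_rot: [-2.774, -1.473, 0.001]
ft_force: [-3.1, 2.2, 1.9]
width: 0.169
t 10.5 tcp [0.5537 0.0705 0.1087] y ang -34.06 tilt [-0.0008  0.0003] j [0.105 0.447 1.84  0.    0.856 0.699] F [-3.1  2.2  1.9] w 0.169
shift m [0.0012 0.0001 0.0007] row [0.0049 0.0003 0.0029] roll deg 26.64 row 0.296
```

```bash
python3 -m handwheel '[[0,0,0,0.05],[0,0,0,0.1],[0,0,0,0.15],[0,0,0,0.2],[0,0,0,0.24],[0,0,0,0.265],[0,0,0,0.28],[0,0,0,0.28],[0,0,0,0.28]]';  python3 - <<'E'
from h import *
plan([.5544,.0715,.108],-60.7)
o=bot.get_obs();np.save('w7obs.npy',np.r_[o['tcp_pos'],o['tcp_rot']])
im=bot.snapshot('wrist');cv2.imwrite('pics/w7.png',im)
crop(im,'pics/w7c.png',150,90,410,300,3)
E
```

```text
t: 11.4
tcp_pos: [0.5532, 0.071, 0.1087]
tcp_rot: [-3.028, -0.832, 0.002]
ft_force: [-3.8, 3.9, 4.2]
width: 0.176
t 11.4 tcp [0.5532 0.071  0.1087] y ang -59.27 tilt [-0.0017  0.0008] j [1.060e-01 4.470e-01 1.840e+00 1.000e-03 8.560e-01 1.139e+00] F [-3.8  3.9  4.2] w 0.176
shift m [0.0013 0.0002 0.0007] row [0.0052 0.0006 0.0027] roll deg 1.43 row 0.0159
```

View pics/w7c.png

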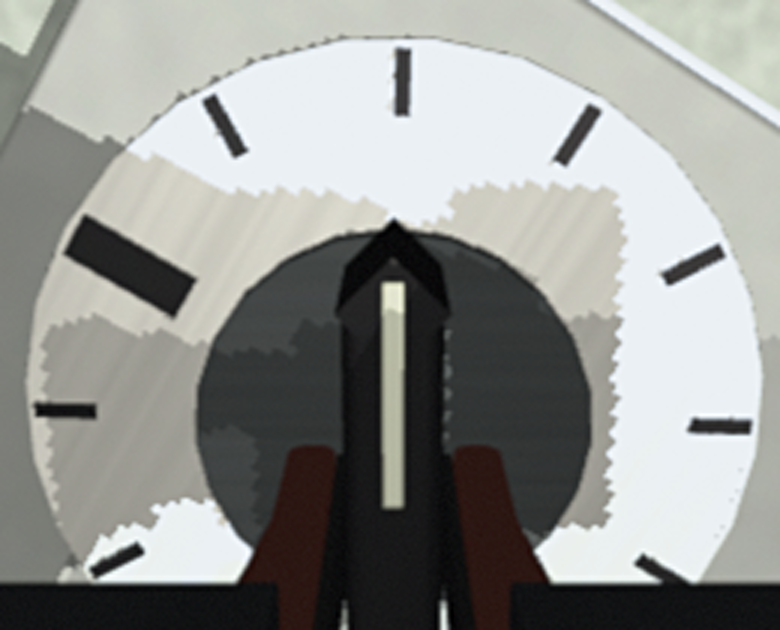

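```bash
python3 - <<'E'
from h import *
v=np.load('w7obs.npy'); C=cam('wrist',dict(tcp_pos=v[:3],tcp_rot=v[3:]))
fitdial(C,[(131,265),(226,126),(402,81),(578,135),(693,265),(720,426),(65,411),(117,560)],[(393,284),(393,507)],150,90,3,[0,1,2,3,4,5,-1,-2])
E
```

```text
centre [0.55411832 0.072139  ] zero dir 89.35547284417761 line dir 30.799750153471532 dial deg 58.55572269070609 res 0.00028009349612367895 line perp off 5.916435452314392e-05
```

Another 1.4° clockwise to go.

```bash
python3 -m handwheel '[[0,0,0,0.005],[0,0,0,0.01],[0,0,0,0.013],[0,0,0,0.0145],[0,0,0,0.0145],[0,0,0,0.0145],[0,0,0,0.0145]]';  python3 - <<'E'
from h import *
plan([.5544,.0715,.108],-60.7)
o=bot.get_obs();np.save('w8obs.npy',np.r_[o['tcp_pos'],o['tcp_rot']])
im=bot.snapshot('wrist');cv2.imwrite('pics/w8.png',im)
crop(im,'pics/w8c.png',150,90,410,300,3)
E
```

```text
t: 12.15
tcp_pos: [0.5532, 0.071, 0.1087]
tcp_rot: [-3.037, -0.798, 0.002]
ft_force: [-5.3, 4.4, 3.4]
width: 0.173
t 12.15 tcp [0.5532 0.071  0.1087] y ang -60.57 tilt [-0.0017  0.0008] j [1.060e-01 4.470e-01 1.840e+00 1.000e-03 8.560e-01 1.162e+00] F [-5.3  4.4  3.4] w 0.173
shift m [0.0013 0.0001 0.0007] row [0.0052 0.0005 0.0028] roll deg 0.13 row 0.0014
```

View pics/w8c.png

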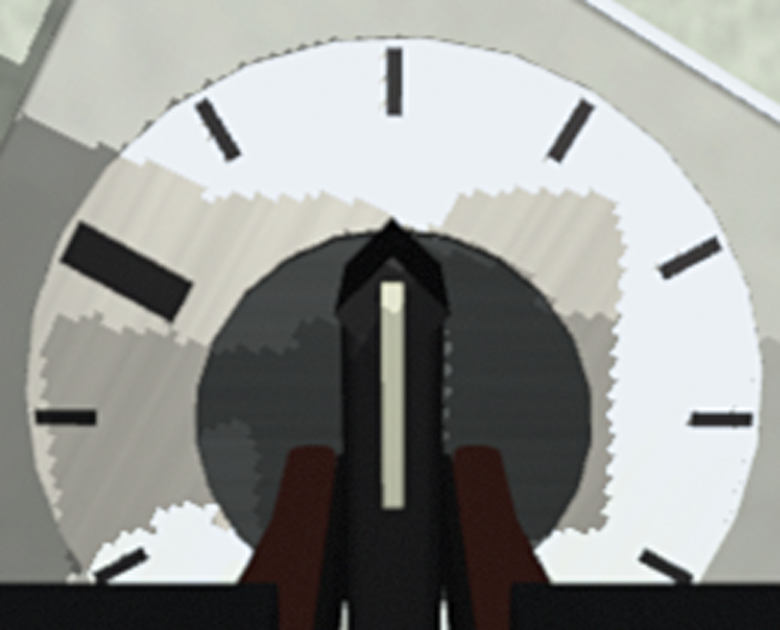

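```bash
python3 -m handwheel '[[0,0,0,0],[0,0,0,0],[0,0,0,0],[0,0,0,0],[0,0,0,0],[0,0,0,0],[0,0,0,0]]' 0.7; python3 -m handwheel '[[0,0,-0.05,0],[0,0,-0.15,0],[0,0,-0.3,0],[0,0,-0.45,0],[0,0,-0.55,0],[0,0,-0.55,0],[0,0,-0.55,0],[0,0,-0.55,0]]';  python3 - <<'E'
from h import *
plan([.5518,-.132,.2],0)
o=bot.get_obs();np.save('w9obs.npy',np.r_[o['tcp_pos'],o['tcp_rot']])
im=bot.snapshot('wrist');cv2.imwrite('pics/w9.png',im)
E
```

```text
t: 12.9
tcp_pos: [0.5541, 0.0703, 0.1087]
tcp_rot: [3.039, 0.796, 0.0]
ft_force: [-0.2, 0.2, -0.2]
width: 0.701
t: 13.7
tcp_pos: [0.5532, 0.0702, 0.2451]
tcp_rot: [-3.039, -0.796, 0.003]
ft_force: [0.6, 0.2, -0.2]
width: 0.699
t 13.7 tcp [0.5532 0.0702 0.2451] y ang -60.66 tilt [-0.002  -0.0002] j [0.105 0.272 1.734 0.    1.137 1.164] F [ 0.6  0.2 -0.2] w 0.699
shift m [-0.1002  0.1757  0.0452] row [-0.4009  0.7026  0.1808] roll deg -60.66 row -0.674
```

View pics/w9.png

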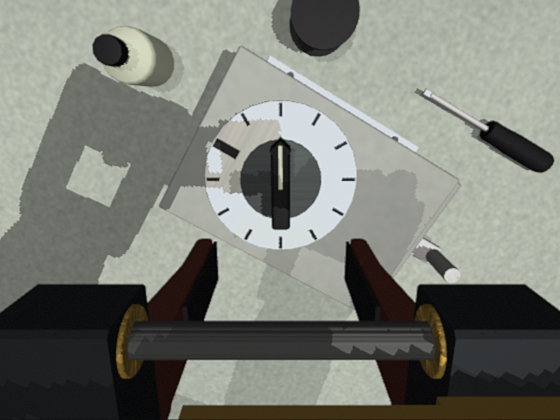

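```bash
python3 - <<'E'
from h import *
v=np.load('w9obs.npy'); C=cam('wrist',dict(tcp_pos=v[:3],tcp_rot=v[3:]))
print(ray(C,452,276,.09))
E
python3 -m handwheel '[[-0.05,0.1,0,-0.08],[-0.15,0.25,0,-0.16],[-0.25,0.4,0,-0.25],[-0.35,0.55,0,-0.34],[-0.4,0.65,0,-0.43],[-0.4,0.7,0,-0.52],[-0.4,0.7,0,-0.6],[-0.4,0.7,0,-0.674],[-0.4,0.7,0,-0.674],[-0.4,0.7,0,-0.674],[-0.4,0.7,0,-0.674]]' 
python3 - <<'E'
from h import *
plan([.5518,-.132,.051],0)
o=bot.get_obs();np.save('w10obs.npy',np.r_[o['tcp_pos'],o['tcp_rot']])
im=bot.snapshot('wrist');cv2.imwrite('pics/w10.png',im)
E
```

```text
[ 0.55137789 -0.13275518  0.09      ]
t: 14.85
tcp_pos: [0.5524, -0.131, 0.2457]
tcp_rot: [-2.223, -2.219, 0.001]
ft_force: [-0.4, -0.2, 0.4]
width: 0.7
t 14.85 tcp [ 0.5524 -0.131   0.2457] y ang -0.11 tilt [-0.001   0.0002] j [-0.254  0.287  1.713 -0.     1.143 -0.252] F [-0.4 -0.2  0.4] w 0.7
shift m [-0.001  -0.0004  0.1947] row [-0.0042 -0.0017  0.7786] roll deg -0.11 row -0.0013
```

View pics/w10.png

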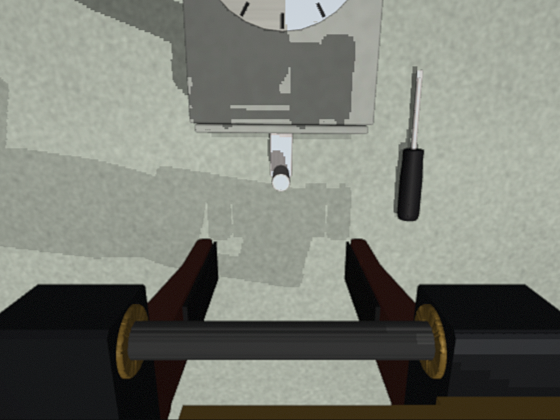

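```bash
python3 - <<'E'
from h import *
v=np.load('w10obs.npy'); C=cam('wrist',dict(tcp_pos=v[:3],tcp_rot=v[3:]))
print(ray(C,281,182.5,.09))
E
python3 -m handwheel '[[-0.004,-0.003,0.1,0],[-0.004,-0.003,0.25,0],[-0.004,-0.003,0.4,0],[-0.004,-0.003,0.55,0],[-0.004,-0.003,0.68,0],[-0.004,-0.003,0.75,0],[-0.004,-0.003,0.765,0],[-0.004,-0.003,0.765,0],[-0.004,-0.003,0.765,0]]'
python3 - <<'E'
from h import *
plan([.5518,-.132,.051],-0.7)
im=bot.snapshot('wrist');cv2.imwrite('pics/w11.png',im)
E
```

```text
[ 0.55198838 -0.13257059  0.09      ]
t: 15.8
tcp_pos: [0.5529, -0.1324, 0.0561]
tcp_rot: [2.221, 2.22, 0.001]
ft_force: [0.5, -0.8, 0.4]
width: 0.701
t 15.8 tcp [ 0.5529 -0.1324  0.0561] y ang -0.01 tilt [ 0.0018 -0.0005] j [-0.256  0.54   1.841  0.     0.759 -0.256] F [ 0.5 -0.8  0.4] w 0.701
shift m [ 0.0004 -0.0011  0.0051] row [ 0.0015 -0.0042  0.0203] roll deg 0.69 row 0.0076
```

View pics/w11.png

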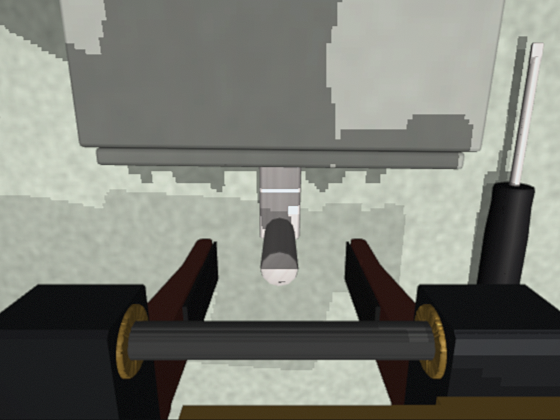

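```bash
python3 -m handwheel '[[0,-0.003,0.012,0.007],[0,-0.003,0.012,0.007],[0,-0.003,0.012,0.007],[0,-0.003,0.012,0.007],[0,-0.003,0.012,0.007],[0,-0.003,0.012,0.007],[0,-0.003,0.012,0.007],[0,-0.003,0.012,0.007],[0,-0.003,0.012,0.007],[0,-0.003,0.012,0.007]]' 0
python3 - <<'E'
from h import *
plan([.552-.0015,-.1325-.122,.053],-0.7)
E
```

```text
t: 16.85
tcp_pos: [0.5519, -0.1323, 0.0521]
tcp_rot: [2.233, 2.208, 0.001]
ft_force: [5.1, 1.2, -3.7]
width: 0.193
t 16.85 tcp [ 0.5519 -0.1323  0.0521] y ang -0.63 tilt [ 0.0013 -0.0002] j [-0.256  0.545  1.844  0.     0.751 -0.245] F [ 5.1  1.2 -3.7] w 0.193
shift m [-0.1222 -0.     -0.0009] row [-4.89e-01 -2.00e-04 -3.70e-03] roll deg 0.07 row 0.0008
```

```bash
python3 -m handwheel '[[-0.02,0,0,0],[-0.06,0,0,0],[-0.11,0,0,0],[-0.16,0,0,0],[-0.21,0,0,0],[-0.26,0,0,0],[-0.31,0,0,0],[-0.36,0,0,0],[-0.4,0,0,0],[-0.43,0,0,0],[-0.45,0,0,0],[-0.46,0,0,0]]'
python3 - <<'E'
from h import *
plan([.552-.0015,-.1325-.122,.053],-0.7)
im=bot.snapshot('top');crop(im,'pics/t12.png',200,150,440,330,3.3)
E
```

```text
t: 18.05
tcp_pos: [0.5504, -0.2473, 0.0521]
tcp_rot: [2.234, 2.208, 0.001]
ft_force: [5.5, 2.3, -1.2]
width: 0.2
t 18.05 tcp [ 0.5504 -0.2473  0.0521] y ang -0.66 tilt [0.0009 0.0004] j [-4.420e-01  5.850e-01  1.761e+00  1.000e-03  7.950e-01 -4.320e-01] F [ 5.5  2.3 -1.2] w 0.2
shift m [-0.0072  0.0001 -0.0009] row [-0.0288  0.0005 -0.0037] roll deg 0.04 row 0.0004
```

View pics/t12.png

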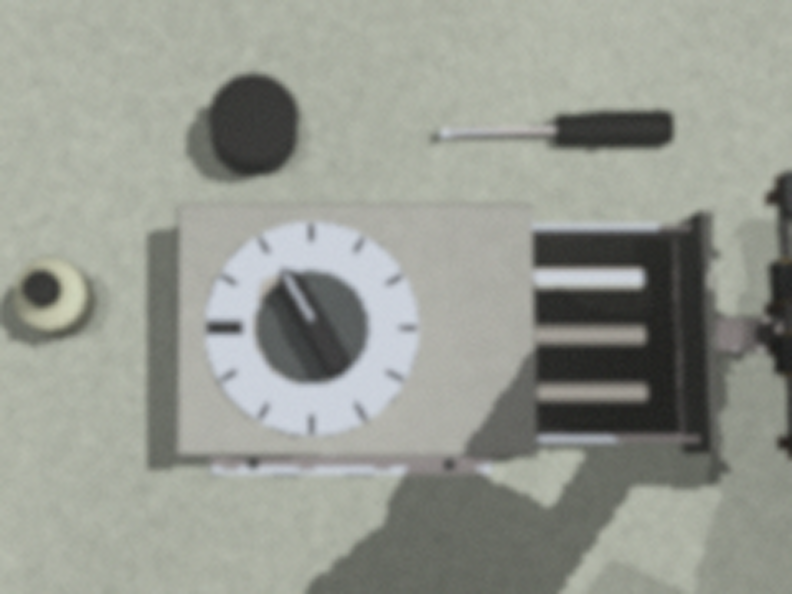

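Unlocked and 115 mm out. Now creep to the stop, watching the force.

```bash
python3 -m handwheel '[[-0.008,0,0,0],[-0.014,0,0,0],[-0.02,0,0,0],[-0.024,0,0,0],[-0.028,0,0,0],[-0.028,0,0,0]]'; python3 -c "
from h import *
plan([.552-.0015,-.1325-.122,.053],-0.7)"
```

```text
t: 18.7
tcp_pos: [0.5503, -0.2523, 0.052]
tcp_rot: [-2.233, -2.207, -0.003]
ft_force: [5.5, 8.9, 1.3]
width: 0.198
t 18.7 tcp [ 0.5503 -0.2523  0.052 ] y ang -0.67 tilt [0.0004 0.0027] j [-0.451  0.588  1.755  0.004  0.799 -0.442] F [5.5 8.9 1.3] w 0.198
shift m [-0.0022  0.0002 -0.001 ] row [-0.0088  0.0008 -0.0039] roll deg 0.03 row 0.0003
```

```bash
python3 -m handwheel '[[-0.006,0,0,0],[-0.01,0,0,0],[-0.01,0,0,0],[-0.01,0,0,0]]'; python3 -c "
from h import *
plan([.552-.0015,-.1325-.122,.053],-0.7)"
```

```text
t: 19.1
tcp_pos: [0.5503, -0.2524, 0.052]
tcp_rot: [-2.232, -2.205, -0.006]
ft_force: [7.9, 20.2, 3.7]
width: 0.196
t 19.1 tcp [ 0.5503 -0.2524  0.052 ] y ang -0.69 tilt [-0.0003  0.0058] j [-0.452  0.589  1.754  0.007  0.802 -0.445] F [ 7.9 20.2  3.7] w 0.196
shift m [-0.0021  0.0002 -0.001 ] row [-0.0084  0.0009 -0.004 ] roll deg 0.01 row 0.0002
```

```bash
python3 -m handwheel '[[0.006,0,0,0],[0.012,0,0,0],[0.012,0,0,0]]'; python3 -m handwheel '[[0,0,0,0],[0,0,0,0],[0,0,0,0],[0,0,0,0],[0,0,0,0],[0,0,0,0],[0,0,0,0]]' 0.7; python3 -m handwheel '[[0,0,-0.05,0],[0,0,-0.15,0],[0,0,-0.3,0],[0,0,-0.45,0],[-0.1,0,-0.6,0],[-0.25,0,-0.7,0],[-0.4,0,-0.7,0],[-0.5,0,-0.7,0],[-0.5,0,-0.7,0],[-0.5,0,-0.7,0],[-0.5,0,-0.7,0]]'
python3 - <<'E'
from h import *
plan([.552-.0015,-.1325-.122,.053],-0.7)
im=bot.snapshot('top');crop(im,'pics/t13.png',200,150,440,330,3.3)
cv2.imwrite('pics/s13.png',bot.snapshot('scene'))
E
```

```text
t: 19.4
tcp_pos: [0.5504, -0.2523, 0.0521]
tcp_rot: [-2.233, -2.209, -0.002]
ft_force: [5.8, 6.4, -0.8]
width: 0.193
t: 20.1
tcp_pos: [0.5498, -0.2538, 0.052]
tcp_rot: [-2.234, -2.209, 0.0]
ft_force: [0.9, 0.2, -0.1]
width: 0.694
t: 21.2
tcp_pos: [0.5483, -0.3775, 0.2271]
tcp_rot: [-2.232, -2.209, -0.0]
ft_force: [-0.9, 0.2, -0.9]
width: 0.702
t 21.2 tcp [ 0.5483 -0.3775  0.2271] y ang -0.6 tilt [-0.0004  0.0006] j [-0.621  0.454  1.508  0.     1.18  -0.611] F [-0.9  0.2 -0.9] w 0.702
shift m [0.1229 0.0009 0.1742] row [0.4917 0.0038 0.6966] roll deg 0.1 row 0.0012
```

View pics/t13.png

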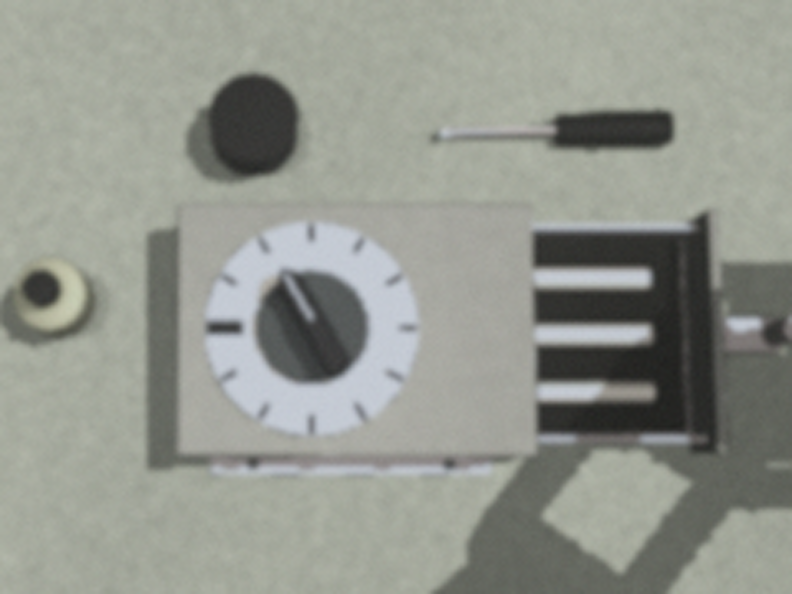

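View pics/s13.png

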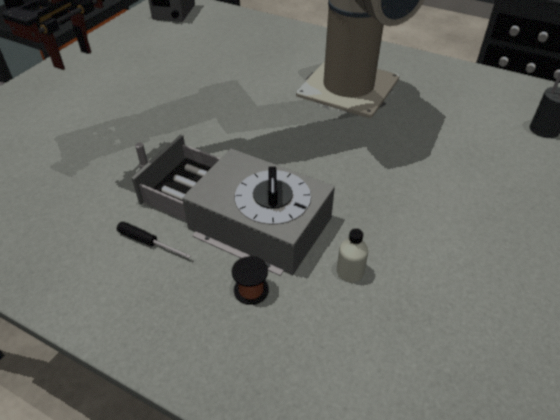

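```bash
python3 - <<'E'
from h import *
crop('pics/s13.png','pics/s13c.png',120,130,320,250,4)
im=bot.snapshot('top');crop(im,'pics/t14.png',340,195,480,300,5)
E
```

```text
(no output)
```

View pics/t14.png

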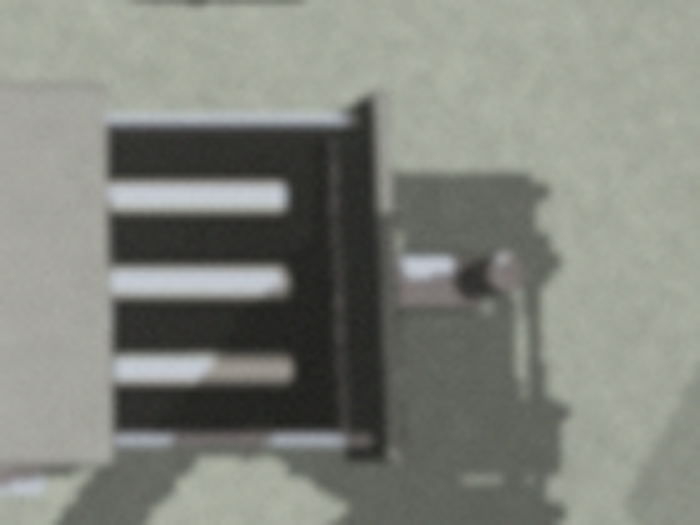

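View pics/s13c.png

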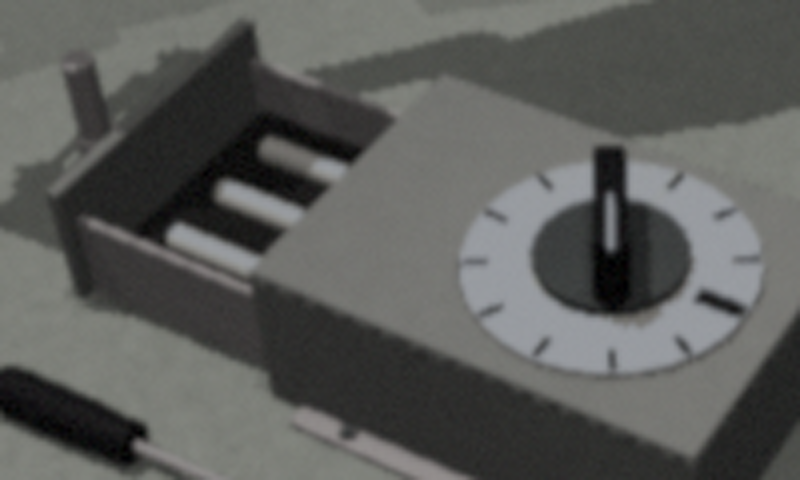

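```bash
python3 - <<'E'
from h import *
print(tp(507,270,.09,340,195,5), 'before -0.1344')
print(bot.job_done(), bot.get_obs()['t'])
E
```

```text
[ 0.55125398 -0.2554863   0.09      ] before -0.1344
the job is handed in; nothing more can be done
the job is handed in; nothing more can be done
```

The job is handed in: I turned the dial left to the third mark, then right past zero to the second mark, and pulled the drawer out by its post to the stop. The dial and drawer were both released before handing in.

| Check | Result |
|---|---|
| Left stop (third mark) | About -89.8°, estimated from the gripper's measured turn and the marks in the wrist picture; not past the mark |
| Right stop (second mark) | About +59.9°, estimated the same way; not past the mark |
| Dial after release | Still on the second mark in the later wrist, top and scene pictures |
| Drawer | The gripper travelled 120 mm; the force then rose to 20 N with no further motion, so it is at its stop. The overhead camera gives 121 mm, which agrees within its accuracy |
| Spool, bottle and screwdriver | Untouched, and unmoved by eye in the overhead and scene pictures |
| Robot | About 21 s on the clock; gripper open and clear of everything; largest force I read was about 22 N |

The cameras disagreed by about 3 mm on where the dial's axis is. I used a middle value, and it caused only about 5 to 10 N of side force while turning. No check failed.

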